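# Seat a pine upright in the drilling jig and cam it tight

### The job

Get the pine upright ready for drilling: without picking it up, push it with the fingertips along the jig's base until its long edge is flush against the aluminium fence and its end is up against the blue end stop, then push the red lever all the way round so that the cam locks tight on the wood. Let go of everything and leave it clamped there. Do not disturb the marker, the drill or anything else on the bench.

Things in the scene. Friction and masses are not known exactly. Their poses are not given: they have to be found in the camera images.
- jig: drilling jig, fixed: dark plywood base 220 mm (x) by 440 mm (y), top 18 mm above the table. Origin at table height; x points from its front edge (x = -125 mm) to the aluminium fence, y to the left along the fence. The fence runs from y = -210 to 210 mm, working face at x = 60 mm, 30 mm high above the base
- bushing_plate (a point): middle of the top of a dark steel plate with three brass drill bushings, bolted on the fence at jig y = -73 to -7 mm; it overhangs the base from jig x = 30 mm on, its underside 30 mm and its highest point 47 mm above the base, so the upright slides under it
- end_stop: blue end stop on the fence near its right end, fixed; its place along the fence differs each time. Origin at the base's top, where the stop's face meets the fence's face; axes parallel to the jig's. The face looks to +y and reaches 47 mm out from the fence (-x); the stop is 18 mm thick, 40 mm high, its black knob on the fence 59 mm high above the base
- upright: the pine upright, a loose bar 45 mm (its x) by 200 mm (its y) by 20 mm, about 110 g, pencil ticks near its right (-y) end. It lies flat on the base, a little askew, 2 to 4 cm short of the fence, its right end left of the cam. Origin at the centre of its underside. Seated, it is parallel to the fence, origin at jig x = 37.5 mm and 100 mm left (+y) of the end stop's face
- cam (a joint): lever angle, rad: 0 = open, the lever pointing to the right front (-130 degrees from jig +x); grows clockwise seen from above, past straight to the front, until it lies along the wood pointing left, at the stop, 2.3. It starts within 0.3 of open and stays where it is left (1 N at the handle moves it). On a seated upright the cam touches at about 1.5, then takes up to 7 N at the handle, and locks past centre at the stop
- cam_pivot (a point): vertical pivot axis of the black eccentric cam (36 mm rubber-treaded disc, 22 mm high), at the base's top: jig x = -6.8 mm, y = -105 mm; its bolt is 31 mm high. With the lever open the cam leaves 5 to 7 mm to the edge of a seated upright
- lever_grip (a point): middle of the cam lever's red handle, 65 mm from the pivot axis; a round bar 18 mm thick lying level, its axis about 14 mm above the base, from 41 to 88 mm from the pivot axis
- marker: bystander: green-capped felt marker, 130 mm long, 11 mm thick, lying on the jig's base near its front edge; origin under its middle, x along it
- drilled_upright: bystander: a finished pine upright, 45 x 200 x 20 mm with drilled holes, lying on the table; origin at the centre of its underside
- marker_pot: bystander: clear pot of felt markers, 80 mm across, 150 mm high; origin at the centre of its underside
- glue: bystander: yellow glue bottle with an orange cap, 60 mm across, 165 mm high; origin at the centre of its underside
- try_square: bystander: try square lying flat, dark wooden stock 115 mm, steel blade 150 mm; origin under the stock's middle
- tape_roll: bystander: blue roll of tape lying flat, 96 mm across, 25 mm high; origin at the centre of its underside
- drill: bystander: green cordless drill standing on its battery, about 200 mm high and 210 mm long; origin under the battery's middle
- dowel_tray: bystander: grey tray of dowels and brass parts, 100 x 140 x 35 mm; origin at the centre of its underside
Mind the look-alikes: they are no part of the job. Leave any black or pink look-alike of the upright alone.

How it is judged:
By the outcome, as a careful person would: the job done as asked, in the order asked, and still so for the second after the job is handed in, with the robot touching nothing.
It also fails if it takes over 72 s, if anything falls off the work surface, if the arm or the gripper's body presses on something with over 40 N, if the wrist force passes 120 N, or if a joint passes its speed limit or range.

### The arm

A 6-joint arm with a two-finger parallel gripper is mounted at the origin on the work surface. World frame = base frame: x ahead of the robot, y to its left, z up, the work surface at z = 0. Lengths are in mm, angles in rad, forces in N, time in s.
With the tool pointing down it reaches from about 300 to 775 mm from the base axis. Payload 14.6 kg.
Tool frame: the origin (TCP) lies at the very end of the fingers, on their centre line; the grasp point (between the pads) lies 19 mm behind it; y points along the fingers, z is the direction in which the jaws open and shut, and the axes are right-handed (so a half turn about y gives the same grasp; the last joint's range is limited). The gripper opens to 94 mm and grips with 3 to 60 N. Pads are 16 mm wide; open, the fingers measure 119 mm over their backs; the gripper's body (75 mm by 177 mm) begins 78 mm behind the grasp point.
Start: joints at [-1.225, 0.3, 1.521, -0, 1.321, -0.067], TCP at [220.639, -503.793, 205.446] pointing down, gripper open.
Joint ranges: [-3.03, 3.03], [-0.79, 2.21], [0.23, 2.52], [-1.04, 4.18], [0, 3.07], [-2.55, 2.55]. Speed limits (rad/s): [2.22, 2.22, 2.57, 3.14, 3.14, 3.14].

### API

Orientations are given as [roll, pitch, yaw] about the fixed x, y, z axes, in that order (R = Rz(yaw) Ry(pitch) Rx(roll)).
In Python, from cell import monitor, optics, manip gives the robot as it stands.
- The arm moves only by the shell command python3 -m creep 'ROWS' [FORCE]. ROWS is JSON, a list of rows, each an object of numbers: "tx", "ty", "tz": the shift along the tool's x, y, z scaled (see below); "turn": the turn about the tool's y scaled (see below); "fingers": the finger opening in mm, from 0 to 94. In form: [{"tx": .., "ty": .., "tz": .., "turn": .., "fingers": ..}, ...]. A call has 1 to 20 rows; each row is the pose to reach, as a shift and turn from the pose measured when the call began, along the tool's axes at that moment, turning the shorter way round; what a row does not reach only later rows make up. The controller multiplies each number of a shift by 200 mm and each number of a turn by pi rad. A row lasts 1/10 s, in which the tool goes at most 50 mm and 8.59 degrees, less where a joint would pass 70% of its speed; a pose out of reach is approached as far as the arm can. A call with a number of a shift or a turn outside -1 to 1 is refused whole. A call with a gripper value outside its range is refused whole. The fingers move at their own pace and stop on an object; FORCE is the grip in N (left out, the last holds). Time passes only in rows, so rows that repeat a pose let the fingers close. It gives the time, the measured TCP pose, the force and the opening at its end, in the units of the state.
- monitor.read_state(): the state, without advancing time (a new reading comes with each control period).
- optics.camera(name): name is "scene" or "top"; returns a dict with "frame" (480x640x3 uint8, red, green, blue), "range_z" (480x640 float32, mm along the optical axis (not along the pixel's ray), 0 where there is no reading), "fx", "fy", "cx", "cy" (pixels), "distortion" ([k1, k2, p1, p2, k3] as OpenCV has them; the pictures are not rectified), "R" (3x3) and "t" (3): a world point X has camera coordinates R X + t. Camera axes: x right, y down, z forward; pixel columns grow to the right and rows downward; lengths in mm; the calibration is good to about 2 mm. A picture is of the moment at which its call begins.
- manip.sign_off(): hands the job in, once; it reports no verdict.
The state is a dict: "clock": time; "joints": joint angles; "qd": joint speeds; "effort": joint torques, N m; "eef_pos": TCP position; "eef_rot": TCP orientation; "wrist_force": force on the tool from outside, world axes, zero at the start; "moment": the same for the moment, N m; "finger_gap": finger opening in mm.
Only numpy, scipy, OpenCV 4.12 (cv2) and the standard library are available. Lean on these libraries where they do the work, as an engineer would, in place of code of your own. Each camera call takes 0.05 s, during which the arm holds its last target.

## Working session

There is one attempt and no reset: what is moved stays moved. The work goes in short steps, Python scripts to look and compute and a shell command to move; the robot and the scene stay as the last step left them, time stands still between calls to the robot, and variables do not carry over. Pictures are saved under pics/ and viewed, and the job is handed in when it is done.

```bash
mkdir -p pics; ls; python3 - <<'E'
from cell import monitor, optics
import cv2, numpy as np, pickle
print(monitor.read_state())
d={}
for n in("scene","top"):
    c=optics.camera(n); d[n]=c
    cv2.imwrite(f"pics/{n}0.png",c["frame"][:,:,::-1])
    print(n,c["fx"],c["fy"],c["cx"],c["cy"],c["distortion"],c["R"],c["t"])
pickle.dump(d,open("cam0.pkl","wb"))
E
```

```text
pics
{'clock': 0.0, 'joints': array([-1.22460946e+00,  3.00480750e-01,  1.52156788e+00, -3.08276871e-06,
        1.32071554e+00, -6.65870463e-02]), 'qd': array([ 0.00092351,  0.00120186,  0.00046468,  0.0008479 , -0.00119998,
       -0.00108042]), 'effort': array([-4.81856350e-04, -5.31804299e+01, -3.52737522e+01,  7.08152773e-02,
        2.43890437e-02, -9.59759427e-05]), 'eef_pos': array([ 220.54748099, -503.55799035,  204.88662842]), 'eef_rot': array([-1.57196544e+00,  7.49702766e-05, -2.72881802e+00]), 'wrist_force': array([-0.50269351,  0.30337665,  0.1121299 ]), 'moment': array([-0.05117997, -0.00203515,  0.00183169]), 'finger_gap': 94.01571216080676}
scene 562.0914451644102 562.0914451644102 304.3746406444268 247.44978910478375 [-0.1819962  0.         0.         0.         0.       ] [[ 0.87315753  0.48704688  0.01952609]
 [ 0.38349306 -0.66168033 -0.64429202]
 [-0.30088039  0.57005655 -0.76453026]] [-447.59113622  -95.1036223  1410.6142005 ]
top 494.8686514806697 494.8686514806697 315.6951217534348 236.13140045881462 [0.03489527 0.         0.         0.         0.        ] [[ 0.01206076 -0.99989043 -0.00858345]
 [-0.99505353 -0.01115503 -0.09871192]
 [ 0.09860536  0.00973153 -0.99507903]] [  41.99981529  493.43274926 1110.78054059]
```

View pics/scene0.png

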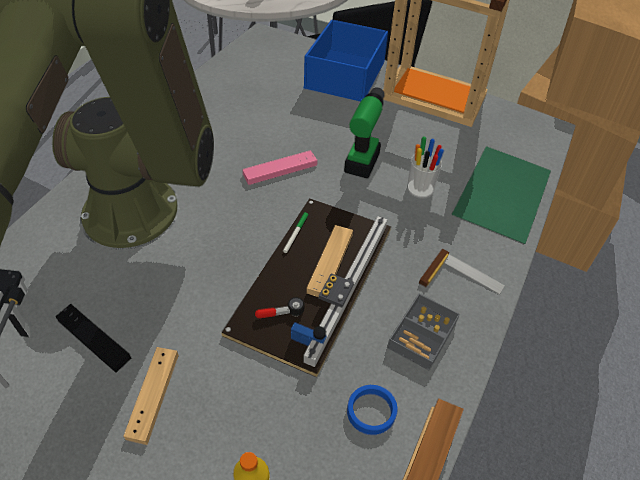

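View pics/top0.png

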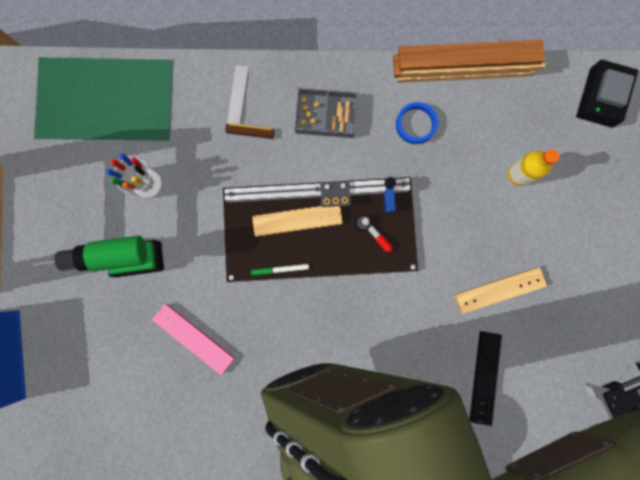

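The scene view shows the jig at about (305,285) and the upright at (330,260). The top view has the jig at x 222–417, y 180–282, with the upright at (297,220), the lever at (375,233) and the blue stop at (390,198). I'll enlarge both.

```bash
python3 - <<'E'
import cv2,pickle
d=pickle.load(open("cam0.pkl","rb"))
t=d["top"]["frame"][170:290,215:425,::-1]
cv2.imwrite("pics/topc.png",cv2.resize(t,None,fx=3.8,fy=3.8,interpolation=cv2.INTER_CUBIC))
t=d["scene"]["frame"][190:380,215:400,::-1]
cv2.imwrite("pics/scenec.png",cv2.resize(t,None,fx=3.1,fy=3.1,interpolation=cv2.INTER_CUBIC))
E
```

```text
(no output)
```

View pics/topc.png

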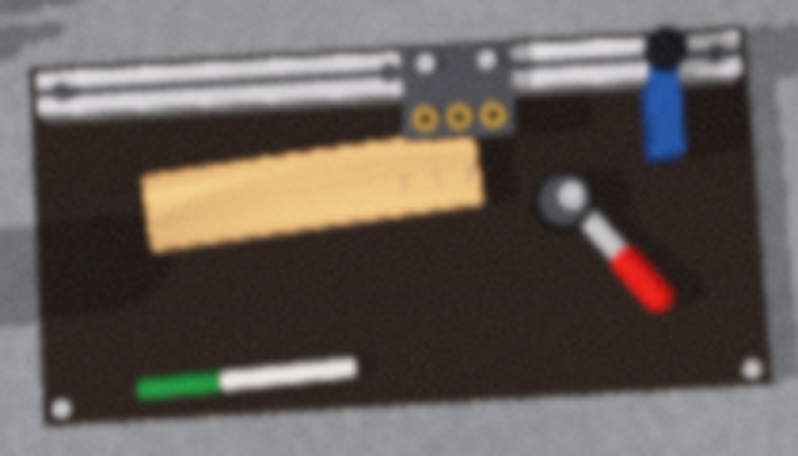

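View pics/scenec.png

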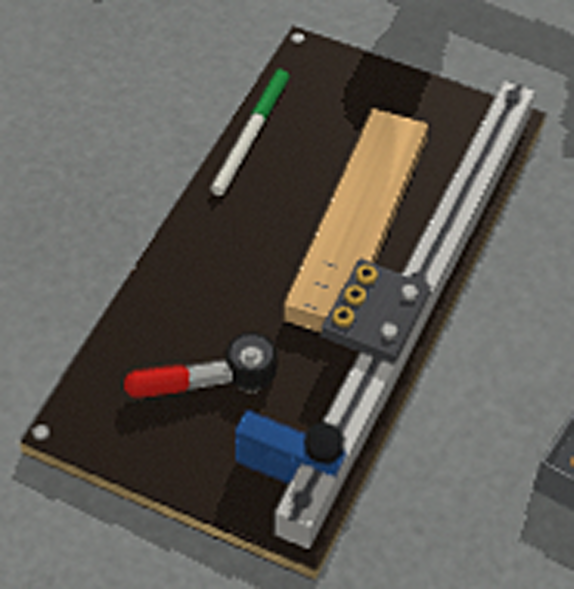

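```bash
cat > h.py <<'E'
import cv2,numpy as np,pickle
def ray(c,px):
    K=np.array([[c["fx"],0,c["cx"]],[0,c["fy"],c["cy"]],[0,0,1]])
    u=cv2.undistortPoints(np.array(px,float).reshape(-1,1,2),K,np.array(c["distortion"])).reshape(-1,2)
    d=np.c_[u,np.ones(len(u))]@c["R"]; return -c["R"].T@c["t"],d
def plane(c,px,z):
    C,d=ray(c,px); return C+d*((z-C[2])/d[:,2])[:,None]
def tri(a,pa,b,pb):
    A,da=ray(a,pa);B,db=ray(b,pb);out=[]
    for x,y in zip(da,db):
        s=np.linalg.lstsq(np.c_[x,-y],B-A,rcond=None)[0]
        p,q=A+s[0]*x,B+s[1]*y; out.append(np.r_[(p+q)/2,np.linalg.norm(p-q)])
    return np.array(out)
def tp(l): return [( (x+.5)/3.8+215-.5,(y+.5)/3.8+170-.5) for x,y in l]
def sp(l): return [( (x+.5)/3.1+215-.5,(y+.5)/3.1+190-.5) for x,y in l]
E
python3 - <<'E'
from h import *
np.set_printoptions(precision=1,suppress=True)
d=pickle.load(open("cam0.pkl","rb"));T,S=d["top"],d["scene"]
# screws FL, FR; bushings l,m,r; upright corners LF,LB,RF ; bolt; knob; 
tt=tp([(61,408),(752,369),(425,118),(459,117),(493,115),(153,253),(143,176),(484,206),(571,196),(660,300)])
ss=sp([(298,37),(40,432),(367,272),(355,294),(344,316),(374,110),(428,125),(286,306),(251,353),(135,383)])
r=tri(T,tt,S,ss)
for n,x in zip("screwL screwR b1 b2 b3 upLF upLB upRF bolt grip-end".split(),r): print(n,x)
jc=plane(T,tp([(32,70),(742,30),(770,380),(45,424)]),18); print("jig BL BR FR FL\n",jc, [np.linalg.norm(jc[i]-jc[(i+1)%4]) for i in range(4)])
js=plane(S,sp([(293,27),(22,444)]),18);print("scene FL FR",js)
up=plane(T,tp([(143,176),(153,253),(484,206)]),38); print("up",up)
up2=plane(S,sp([(428,125),(374,110),(286,306)]),38); print("up scene",up2)
E
```

```text
screwL [397.  240.5  20.8   0.9]
screwR [ 425.5 -174.3   19.6    0.5]
b1 [568.2  24.2  66.1   0.3]
b2 [569.2   4.3  64.7   0.3]
b3 [571.  -15.5  64.    0.2]
upLF [491.1 186.5  35.6   2.4]
upLB [535.9 192.5  38.    0.5]
upRF [522.1 -10.9  36.1   3.7]
bolt [525.7 -63.   46.8   0.1]
grip-end [ 465.6 -116.9   35.     0.5]
jig BL BR FR FL
 [[ 603.7  265.    18. ]
 [ 633.1 -169.8   18. ]
 [ 419.3 -185.2   18. ]
 [ 387.7  250.6   18. ]] [np.float64(435.78322544381655), np.float64(214.35637282670993), np.float64(436.9304896304926), np.float64(216.53707408044696)]
scene FL FR [[ 386.3  250.7   18. ]
 [ 419.4 -187.7   18. ]]
up [[536.2 192.6  38. ]
 [489.9 185.5  38. ]
 [520.3 -11.8  38. ]]
up scene [[535.7 192.3  38. ]
 [492.9 185.3  38. ]
 [524.2 -11.   38. ]]
```

```bash
python3 - <<'E'
from h import *
np.set_printoptions(precision=1,suppress=True)
d=pickle.load(open("cam0.pkl","rb"));T,S=d["top"],d["scene"]
th=np.arctan2(-(-0.0),1)
# fit jig pose from features: jig xy known
tt=tp([(61,408),(752,369),(571,196)])
feat_j=np.array([[-125,220],[-125,-220],[-125,220],[-125,-220],[95,220],[95,-220],[-6.8,-105]])
w=np.vstack([plane(T,tp([(45,424),(770,380)]),18),plane(S,sp([(293,27),(22,444)]),18),plane(T,tp([(32,70),(742,30)]),18),tri(T,tp([(571,196)]),S,sp([(251,353)]))[:,:3]])[:,:2]
a,b=feat_j.mean(0),w.mean(0); H=(feat_j-a).T@(w-b); th=np.arctan2(H[0,1]-H[1,0],H[0,0]+H[1,1])
R=np.array([[np.cos(th),-np.sin(th)],[np.sin(th),np.cos(th)]]); o=b-R@a
print("yaw",th,"o",o); print("resid",w-(feat_j@R.T+o))
np.save("jig.npy",np.r_[o,th])
J=lambda p:(np.asarray(p)[:,:2]-o)@R
print("fence top edge T z48",J(plane(T,tp([(42,118),(395,98),(742,80)]),48)))
print("stop face T z58",J(plane(T,tp([(643,90),(646,160)]),58)), "rt", J(plane(T,tp([(687,155)]),58)))
print("stop S z58 topleft corners",J(plane(S,sp([(247,412),(237,430)]),58)))
print("up T",J(plane(T,tp([(143,176),(153,253),(484,206),(475,138)]),38)))
print("up S",J(plane(S,sp([(428,125),(374,110),(286,306)]),38)))
print("marker T",J(plane(T,tp([(137,390),(356,367)]),27)),"S",J(plane(S,sp([(283,72),(217,191)]),27)))
g=J(plane(T,tp([(615,250),(668,308)]),32)); print("lever T",g)
g2=J(plane(T,tp([(645,283)]),32))-[-6.8,-105]; print("ang",np.degrees(np.arctan2(g2[:,1],g2[:,0])))
gs=J(plane(S,sp([(188,378),(128,384),(158,380)]),32)); print("lever S",gs, np.degrees(np.arctan2(gs[:,1]+105,gs[:,0]+6.8)))
E
```

```text
yaw 0.0715621728871751 o [526.2  41.2]
resid [[ 1.9 -1. ]
 [ 2.   2. ]
 [ 0.5 -0.9]
 [ 2.1 -0.5]
 [-1.5 -2.4]
 [-3.6  1.7]
 [-1.3  1.1]]
fence top edge T z48 [[  57.7  207.4]
 [  57.    -3.2]
 [  55.1 -209.8]]
stop face T z58 [[  51.  -149.3]
 [   9.3 -148.1]] rt [[  10.8 -172.3]]
stop S z58 topleft corners [[  13.1 -154.2]
 [  13.2 -169.5]]
up T [[ 20.7 150.4]
 [-26.  146.6]
 [ -9.7 -52.4]
 [ 31.6 -49.7]]
up S [[ 20.3 150.1]
 [-23.  146.1]
 [ -5.7 -51.9]]
marker T [[-106.5  161.4]
 [-100.7   29.8]] S [[-107.   161.5]
 [ -99.6   28.9]]
lever T [[ -40.2 -129.3]
 [ -76.8 -158.3]]
ang [-143.1]
lever S [[ -42.  -132.1]
 [ -76.5 -154.3]
 [ -59.7 -142.5]] [-142.5 -144.7 -144.7]
```

```bash
cat >> h.py <<'E'
from scipy.spatial.transform import Rotation as Ro
def goal(pts,yaw=None):
    """pts: jig x,y, world z -> rows"""
    from cell import monitor
    s=monitor.read_state(); o=np.load("jig.npy"); c,n=np.cos(o[2]),np.sin(o[2])
    M=Ro.from_euler("xyz",s["eef_rot"]).as_matrix()
    J=np.array([[c,n],[-n,c]])@(s["eef_pos"][:2]-o[:2])
    print("clk %.2f tcp jig %s z %.1f yaw %.4f F(jig) %s gap %.1f"%(s["clock"],J.round(1),s["eef_pos"][2],s["eef_rot"][2],(np.array([[c,n,0],[-n,c,0],[0,0,1]])@s["wrist_force"]).round(1),s["finger_gap"]))
    for p in pts:
        w=np.array([o[0]+c*p[0]-n*p[1],o[1]+n*p[0]+c*p[1],p[2]])
        t=M.T@(w-s["eef_pos"])/200
        k=0
        if yaw is not None: k=-((yaw-s["eef_rot"][2]+np.pi)%(2*np.pi)-np.pi)/np.pi
        print(p,"world",w.round(1),"tx %.4f ty %.4f tz %.4f turn %.4f"%(*t,k))
E
python3 - <<'E'
import numpy as np
j=np.load("jig.npy"); j[2]=.069; np.save("jig.npy",j)
from h import goal
goal([(-52,45,150),(-52,45,120)],.069-np.pi)
E
```

```text
clk 0.10 tcp jig [-342.5 -522.4] z 205.0 yaw -2.7288 F(jig) [ 0.3 -0.2  0.2] gap 94.2
(-52, 45, 150) world [471.2  82.5 150. ] tx -2.3237 ty 0.2772 tz -2.1811 turn 0.1094
(-52, 45, 120) world [471.2  82.5 120. ] tx -2.3237 ty 0.4272 tz -2.1809 turn 0.1094
```

```bash
R='{"tx":-0.78,"ty":0,"tz":-0.73,"turn":0.0}'; python3 -m creep '[{"tx":-0.2,"ty":0,"tz":-0.19,"turn":0,"fingers":94},{"tx":-0.4,"ty":0,"tz":-0.38,"turn":0,"fingers":94},{"tx":-0.6,"ty":0,"tz":-0.56,"turn":0,"fingers":94},{"tx":-0.78,"ty":0,"tz":-0.73,"turn":0,"fingers":94},{"tx":-0.9,"ty":0,"tz":-0.85,"turn":0,"fingers":94},{"tx":-1,"ty":0,"tz":-0.94,"turn":0,"fingers":94},{"tx":-1,"ty":0,"tz":-0.94,"turn":0,"fingers":94}]'
python3 -c "
from h import goal;import numpy as np
goal([(-52,45,150),(-52,45,120)],.069-np.pi)"
```

```text
clock: 0.8
eef_pos: [329.2, -248.8, 205.2]
eef_rot: [-1.572, 0.0, -2.725]
wrist_force: [-0.7, -0.0, 1.2]
finger_gap: 94.1
clk 0.80 tcp jig [-216.6 -275.7] z 205.2 yaw -2.7255 F(jig) [-0.7  0.   1.2] gap 94.1
(-52, 45, 150) world [471.2  82.5 150. ] tx -1.3193 ty 0.2780 tz -1.2277 turn 0.1105
(-52, 45, 120) world [471.2  82.5 120. ] tx -1.3192 ty 0.4280 tz -1.2275 turn 0.1105
```

```bash
python3 -m creep '[{"tx":-0.2,"ty":0,"tz":-0.19,"turn":0.05},{"tx":-0.4,"ty":0,"tz":-0.38,"turn":0.11},{"tx":-0.6,"ty":0,"tz":-0.56,"turn":0.11},{"tx":-0.8,"ty":0,"tz":-0.75,"turn":0.11},{"tx":-0.9,"ty":0,"tz":-0.85,"turn":0.11},{"tx":-1,"ty":0,"tz":-0.93,"turn":0.11},{"tx":-1,"ty":0,"tz":-0.93,"turn":0.11},{"tx":-1,"ty":0,"tz":-0.93,"turn":0.11}]'
python3 -c "
from h import goal;import numpy as np
goal([(-52,45,150),(-52,45,100)],.069-np.pi)"
```

```text
clk 0.80 tcp jig [-216.6 -275.7] z 205.2 yaw -2.7255 F(jig) [-0.7  0.   1.2] gap 94.1
(-52, 45, 150) world [471.2  82.5 150. ] tx -1.3193 ty 0.2780 tz -1.2277 turn 0.1105
(-52, 45, 100) world [471.2  82.5 100. ] tx -1.3192 ty 0.5280 tz -1.2274 turn 0.1105$[0]: bad value
```

```bash
python3 -m creep '[{"tx":-0.2,"ty":0,"tz":-0.19,"turn":0.05,"fingers":94},{"tx":-0.4,"ty":0,"tz":-0.38,"turn":0.11,"fingers":94},{"tx":-0.6,"ty":0,"tz":-0.56,"turn":0.11,"fingers":94},{"tx":-0.8,"ty":0,"tz":-0.75,"turn":0.11,"fingers":94},{"tx":-0.9,"ty":0,"tz":-0.85,"turn":0.11,"fingers":94},{"tx":-1,"ty":0,"tz":-0.93,"turn":0.11,"fingers":94},{"tx":-1,"ty":0,"tz":-0.93,"turn":0.11,"fingers":94},{"tx":-1,"ty":0,"tz":-0.93,"turn":0.11,"fingers":94}]'
python3 -c "
from h import goal;import numpy as np
goal([(-52,45,150),(-52,45,100)],.069-np.pi)"
```

```text
clock: 1.6
eef_pos: [436.9, 2.0, 205.1]
eef_rot: [-1.572, -0.001, -3.069]
wrist_force: [1.4, -0.3, -1.4]
finger_gap: 94.1
clk 1.60 tcp jig [-91.8 -32.9] z 205.1 yaw -3.0695 F(jig) [ 1.4 -0.4 -1.4] gap 94.1
(-52, 45, 150) world [471.2  82.5 150. ] tx -0.2005 ty 0.2756 tz -0.3887 turn 0.0010
(-52, 45, 100) world [471.2  82.5 100. ] tx -0.2008 ty 0.5256 tz -0.3884 turn 0.0010
```

```bash
python3 -m creep '[{"tx":-0.1,"ty":0.1,"tz":-0.2,"turn":0,"fingers":94},{"tx":-0.2,"ty":0.2,"tz":-0.388,"turn":0,"fingers":94},{"tx":-0.2,"ty":0.4,"tz":-0.388,"turn":0,"fingers":94},{"tx":-0.2,"ty":0.6,"tz":-0.388,"turn":0,"fingers":94},{"tx":-0.2,"ty":0.7,"tz":-0.388,"turn":0,"fingers":94},{"tx":-0.2,"ty":0.7,"tz":-0.388,"turn":0,"fingers":94},{"tx":-0.2,"ty":0.7,"tz":-0.388,"turn":0,"fingers":94}]'
python3 - <<'E'
from h import goal;import numpy as np,cv2
goal([(-52,45,24)],.069-np.pi)
from cell import optics
c=optics.camera("scene")
cv2.imwrite("pics/s1.png",cv2.resize(c["frame"][150:380,215:435,::-1],None,fx=2.6,fy=2.6,interpolation=cv2.INTER_CUBIC))
E
```

```text
clock: 2.3
eef_pos: [471.5, 81.2, 65.9]
eef_rot: [-1.572, -0.001, -3.071]
wrist_force: [-0.1, -0.9, 0.8]
finger_gap: 93.9
clk 2.30 tcp jig [-51.8  43.7] z 65.9 yaw -3.0712 F(jig) [-0.2 -0.9  0.8] gap 93.9
(-52, 45, 24) world [471.2  82.5  24. ] tx 0.0006 ty 0.2095 tz -0.0064 turn 0.0004
```

View pics/s1.png

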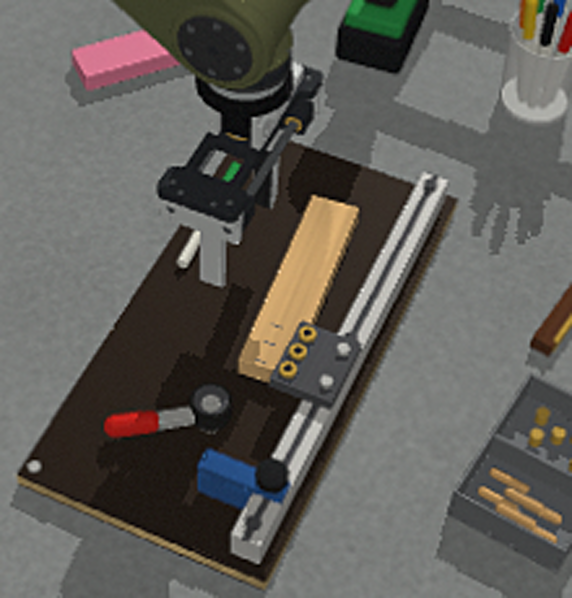

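The right fingertip at (213,280) is clear of the bar and the marker, so I'll descend and push toward the fence.

```bash
python3 -m creep '[{"tx":0,"ty":0.1,"tz":0,"turn":0,"fingers":94},{"tx":0,"ty":0.2,"tz":0,"turn":0,"fingers":94},{"tx":0,"ty":0.208,"tz":0,"turn":0,"fingers":94},{"tx":-0.04,"ty":0.208,"tz":0,"turn":0,"fingers":94},{"tx":-0.08,"ty":0.208,"tz":0,"turn":0,"fingers":94},{"tx":-0.11,"ty":0.208,"tz":0,"turn":0,"fingers":94},{"tx":-0.13,"ty":0.208,"tz":0,"turn":0,"fingers":94},{"tx":-0.15,"ty":0.208,"tz":0,"turn":0,"fingers":94},{"tx":-0.17,"ty":0.208,"tz":0,"turn":0,"fingers":94},{"tx":-0.19,"ty":0.208,"tz":0,"turn":0,"fingers":94},{"tx":-0.21,"ty":0.208,"tz":0,"turn":0,"fingers":94},{"tx":-0.23,"ty":0.208,"tz":0,"turn":0,"fingers":94},{"tx":-0.24,"ty":0.208,"tz":0,"turn":0,"fingers":94},{"tx":-0.24,"ty":0.208,"tz":0,"turn":0,"fingers":94}]'
python3 - <<'E'
from h import goal;import numpy as np,cv2
goal([(3,45,24)],.069-np.pi)
from cell import optics
c=optics.camera("top")
cv2.imwrite("pics/t2.png",cv2.resize(c["frame"][170:290,215:425,::-1],None,fx=3.8,fy=3.8,interpolation=cv2.INTER_CUBIC))
c=optics.camera("scene")
cv2.imwrite("pics/s2.png",cv2.resize(c["frame"][190:380,215:400,::-1],None,fx=3.1,fy=3.1,interpolation=cv2.INTER_CUBIC))
E
```

```text
clock: 3.75
eef_pos: [520.1, 84.9, 24.8]
eef_rot: [-1.572, 0.001, -3.071]
wrist_force: [-0.0, 0.1, -0.4]
finger_gap: 94.3
clk 3.75 tcp jig [-3.1 44.1] z 24.8 yaw -3.0709 F(jig) [ 0.   0.1 -0.4] gap 94.3
(3, 45, 24) world [526.1  86.3  24. ] tx -0.0307 ty 0.0043 tz -0.0046 turn 0.0005
```

View pics/s2.png

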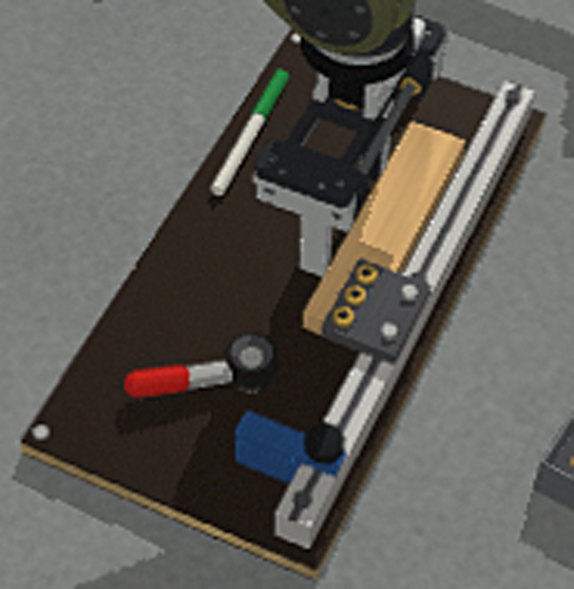

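The bar is now square and its near end is at (310,325), a few mm short of the fence. I'll continue in small steps while watching the force.

```bash
python3 -m creep '[{"tx":-0.01,"ty":0,"tz":0,"turn":0,"fingers":94},{"tx":-0.02,"ty":0,"tz":0,"turn":0,"fingers":94},{"tx":-0.03,"ty":0,"tz":0,"turn":0,"fingers":94},{"tx":-0.03,"ty":0,"tz":0,"turn":0,"fingers":94}]'; python3 -c "
from h import goal
goal([])"
python3 -m creep '[{"tx":-0.005,"ty":0,"tz":0,"turn":0,"fingers":94},{"tx":-0.01,"ty":0,"tz":0,"turn":0,"fingers":94},{"tx":-0.01,"ty":0,"tz":0,"turn":0,"fingers":94}]'; python3 -c "
from h import goal
goal([])"
```

```text
clock: 4.25
eef_pos: [526.1, 85.3, 24.9]
eef_rot: [-1.572, 0.001, -3.071]
wrist_force: [0.4, 0.6, 0.6]
finger_gap: 94.0
clk 4.25 tcp jig [ 2.9 44.1] z 24.9 yaw -3.0709 F(jig) [0.5 0.6 0.6] gap 94.0
clock: 4.55
eef_pos: [527.5, 85.5, 24.8]
eef_rot: [-1.572, -0.001, -3.071]
wrist_force: [-5.4, -0.3, 4.1]
finger_gap: 94.1
clk 4.55 tcp jig [ 4.3 44.2] z 24.8 yaw -3.0712 F(jig) [-5.4  0.1  4.1] gap 94.1
```

```bash
python3 -m creep '[{"tx":-0.005,"ty":0,"tz":0,"turn":0,"fingers":94},{"tx":-0.009,"ty":0,"tz":0,"turn":0,"fingers":94},{"tx":-0.009,"ty":0,"tz":0,"turn":0,"fingers":94}]'; python3 -c "
from h import goal
goal([])"
```

```text
clock: 4.85
eef_pos: [527.6, 85.6, 24.8]
eef_rot: [-1.572, -0.005, -3.072]
wrist_force: [-14.9, -1.2, 12.2]
finger_gap: 93.9
clk 4.85 tcp jig [ 4.4 44.2] z 24.8 yaw -3.0715 F(jig) [-14.9  -0.1  12.2] gap 93.9
```

Firmly against the fence at 15 N. Next I'll back off, close the fingers and go round to the left end.

```bash
python3 -m creep '[{"tx":0.05,"ty":0,"tz":0,"turn":0,"fingers":94},{"tx":0.1,"ty":-0.05,"tz":0,"turn":0,"fingers":94},{"tx":0.1,"ty":-0.25,"tz":0,"turn":0,"fingers":60},{"tx":0.05,"ty":-0.4,"tz":-0.2,"turn":0,"fingers":0},{"tx":-0.05,"ty":-0.4,"tz":-0.4,"turn":0,"fingers":0},{"tx":-0.153,"ty":-0.4,"tz":-0.6,"turn":0,"fingers":0},{"tx":-0.153,"ty":-0.4,"tz":-0.67,"turn":0,"fingers":0},{"tx":-0.153,"ty":-0.4,"tz":-0.67,"turn":0,"fingers":0},{"tx":-0.153,"ty":-0.4,"tz":-0.67,"turn":0,"fingers":0}]' 20
python3 - <<'E'
from h import goal;import numpy as np,cv2
goal([(35,178,26)],.069-np.pi)
from cell import optics
c=optics.camera("scene")
cv2.imwrite("pics/s3.png",cv2.resize(c["frame"][190:380,215:400,::-1],None,fx=3.1,fy=3.1,interpolation=cv2.INTER_CUBIC))
E
```

```text
clock: 5.75
eef_pos: [548.7, 220.4, 104.5]
eef_rot: [-1.571, -0.006, -3.072]
wrist_force: [0.3, 0.2, 0.4]
finger_gap: 41.0
clk 5.75 tcp jig [ 34.8 177.3] z 104.5 yaw -3.0715 F(jig) [0.3 0.1 0.4] gap 41.0
(35, 178, 26) world [548.9 221.2  26. ] tx -0.0032 ty 0.3927 tz -0.0033 turn 0.0003
```

View pics/s3.png

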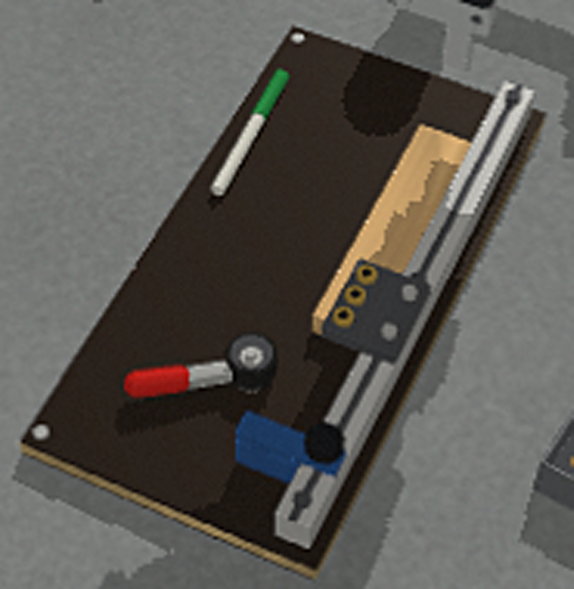

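The bar lies along the fence with its left end at (440,132). I'll finish closing, descend and push toward the stop.

```bash
python3 -m creep '[{"tx":0,"ty":0,"tz":0,"turn":0,"fingers":0},{"tx":0,"ty":0,"tz":0,"turn":0,"fingers":0},{"tx":0,"ty":0,"tz":0,"turn":0,"fingers":0},{"tx":0,"ty":0,"tz":0,"turn":0,"fingers":0},{"tx":0,"ty":0.2,"tz":0,"turn":0,"fingers":0},{"tx":0,"ty":0.37,"tz":0,"turn":0,"fingers":0},{"tx":0,"ty":0.392,"tz":0,"turn":0,"fingers":0},{"tx":0,"ty":0.392,"tz":0,"turn":0,"fingers":0},{"tx":0,"ty":0.392,"tz":0.03,"turn":0,"fingers":0},{"tx":0,"ty":0.392,"tz":0.06,"turn":0,"fingers":0},{"tx":0,"ty":0.392,"tz":0.08,"turn":0,"fingers":0},{"tx":0,"ty":0.392,"tz":0.1,"turn":0,"fingers":0},{"tx":0,"ty":0.392,"tz":0.12,"turn":0,"fingers":0},{"tx":0,"ty":0.392,"tz":0.14,"turn":0,"fingers":0},{"tx":0,"ty":0.392,"tz":0.16,"turn":0,"fingers":0},{"tx":0,"ty":0.392,"tz":0.18,"turn":0,"fingers":0},{"tx":0,"ty":0.392,"tz":0.18,"turn":0,"fingers":0}]' 20
python3 - <<'E'
from h import goal;import numpy as np,cv2
goal([(35,70,26)],.069-np.pi)
from cell import optics
c=optics.camera("scene")
cv2.imwrite("pics/s4.png",cv2.resize(c["frame"][190:380,215:400,::-1],None,fx=3.1,fy=3.1,interpolation=cv2.INTER_CUBIC))
E
```

```text
clock: 7.5
eef_pos: [550.9, 183.6, 26.2]
eef_rot: [-1.571, -0.006, -3.073]
wrist_force: [0.3, -0.4, -0.0]
finger_gap: 0.6
clk 7.50 tcp jig [ 34.5 140.4] z 26.2 yaw -3.0727 F(jig) [ 0.2 -0.4 -0. ] gap 0.6
(35, 70, 26) world [556.3 113.4  26. ] tx -0.0028 ty 0.0006 tz 0.3520 turn -0.0000
```

View pics/s4.png

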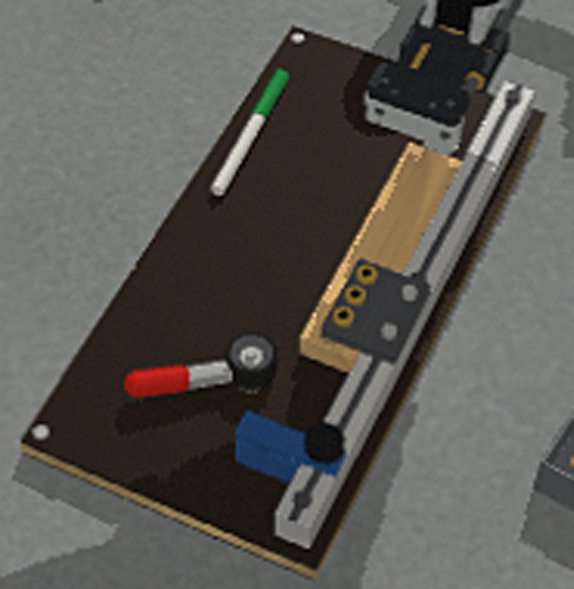

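It slides straight, its right end now at (330,355). Continuing.

```bash
python3 -m creep '[{"tx":0,"ty":0,"tz":0.02,"turn":0,"fingers":0},{"tx":0,"ty":0,"tz":0.04,"turn":0,"fingers":0},{"tx":0,"ty":0,"tz":0.06,"turn":0,"fingers":0},{"tx":0,"ty":0,"tz":0.085,"turn":0,"fingers":0},{"tx":0,"ty":0,"tz":0.11,"turn":0,"fingers":0},{"tx":0,"ty":0,"tz":0.135,"turn":0,"fingers":0},{"tx":0,"ty":0,"tz":0.16,"turn":0,"fingers":0},{"tx":0,"ty":0,"tz":0.185,"turn":0,"fingers":0},{"tx":0,"ty":0,"tz":0.21,"turn":0,"fingers":0},{"tx":0,"ty":0,"tz":0.235,"turn":0,"fingers":0},{"tx":0,"ty":0,"tz":0.26,"turn":0,"fingers":0},{"tx":0,"ty":0,"tz":0.28,"turn":0,"fingers":0},{"tx":0,"ty":0,"tz":0.30,"turn":0,"fingers":0},{"tx":0,"ty":0,"tz":0.32,"turn":0,"fingers":0},{"tx":0,"ty":0,"tz":0.335,"turn":0,"fingers":0},{"tx":0,"ty":0,"tz":0.345,"turn":0,"fingers":0},{"tx":0,"ty":0,"tz":0.35,"turn":0,"fingers":0},{"tx":0,"ty":0,"tz":0.35,"turn":0,"fingers":0}]' 20
python3 - <<'E'
from h import goal;import numpy as np,cv2
goal([(35,60,26)],.069-np.pi)
from cell import optics
c=optics.camera("scene")
cv2.imwrite("pics/s5.png",cv2.resize(c["frame"][190:380,215:400,::-1],None,fx=3.1,fy=3.1,interpolation=cv2.INTER_CUBIC))
E
```

```text
clock: 9.35
eef_pos: [555.7, 113.9, 26.1]
eef_rot: [-1.571, -0.006, -3.073]
wrist_force: [-0.1, -0.2, -0.4]
finger_gap: 0.5
clk 9.35 tcp jig [34.4 70.5] z 26.1 yaw -3.0727 F(jig) [-0.1 -0.2 -0.4] gap 0.5
(35, 60, 26) world [557.  103.4  26. ] tx -0.0028 ty 0.0006 tz 0.0525 turn -0.0000
```

View pics/s5.png

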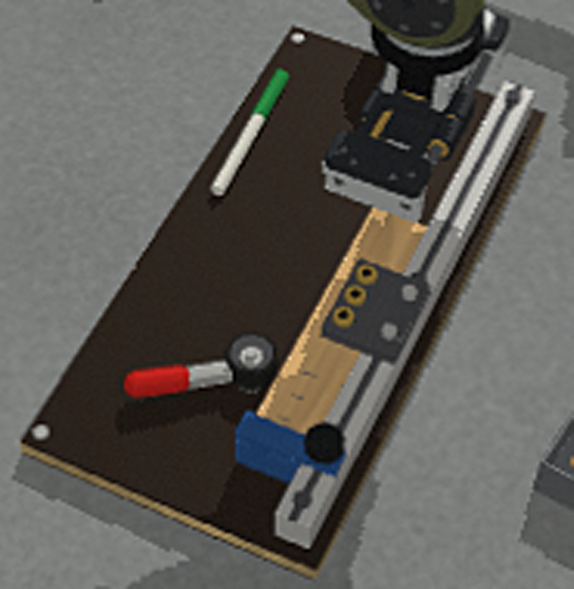

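The right end at (262,412) is only mm from the stop. I'll move on in small steps.

```bash
python3 -m creep '[{"tx":0,"ty":0,"tz":0.01,"turn":0,"fingers":0},{"tx":0,"ty":0,"tz":0.02,"turn":0,"fingers":0},{"tx":0,"ty":0,"tz":0.025,"turn":0,"fingers":0},{"tx":0,"ty":0,"tz":0.025,"turn":0,"fingers":0}]' 20
python3 -c "
from h import goal
goal([])"
python3 -m creep '[{"tx":0,"ty":0,"tz":0.01,"turn":0,"fingers":0},{"tx":0,"ty":0,"tz":0.015,"turn":0,"fingers":0},{"tx":0,"ty":0,"tz":0.015,"turn":0,"fingers":0}]' 20
python3 -c "
from h import goal
goal([])"
```

```text
clock: 9.8
eef_pos: [556.1, 108.7, 26.1]
eef_rot: [-1.571, -0.006, -3.073]
wrist_force: [0.2, 0.3, -0.2]
finger_gap: 0.4
clk 9.80 tcp jig [34.5 65.4] z 26.1 yaw -3.0728 F(jig) [ 0.2  0.3 -0.2] gap 0.4
clock: 10.1
eef_pos: [556.3, 105.6, 26.1]
eef_rot: [-1.571, -0.006, -3.073]
wrist_force: [0.1, 0.5, 0.1]
finger_gap: 0.4
clk 10.10 tcp jig [34.4 62.2] z 26.1 yaw -3.0730 F(jig) [0.2 0.5 0.1] gap 0.4
```

```bash
python3 -m creep '[{"tx":0,"ty":0,"tz":0.01,"turn":0,"fingers":0},{"tx":0,"ty":0,"tz":0.012,"turn":0,"fingers":0},{"tx":0,"ty":0,"tz":0.012,"turn":0,"fingers":0}]' 20
python3 -c "
from h import goal
goal([])"
python3 -m creep '[{"tx":0,"ty":0,"tz":0.008,"turn":0,"fingers":0},{"tx":0,"ty":0,"tz":0.01,"turn":0,"fingers":0},{"tx":0,"ty":0,"tz":0.01,"turn":0,"fingers":0}]' 20
python3 -c "
from h import goal
goal([])"
```

```text
clock: 10.4
eef_pos: [556.5, 103.0, 26.1]
eef_rot: [-1.571, -0.006, -3.073]
wrist_force: [-0.0, -0.4, 0.3]
finger_gap: 0.1
clk 10.40 tcp jig [34.5 59.6] z 26.1 yaw -3.0731 F(jig) [-0.1 -0.4  0.3] gap 0.1
clock: 10.7
eef_pos: [556.5, 102.8, 26.2]
eef_rot: [-1.573, -0.006, -3.073]
wrist_force: [-1.3, 14.3, 0.1]
finger_gap: 0.2
clk 10.70 tcp jig [34.5 59.4] z 26.2 yaw -3.0728 F(jig) [-0.3 14.3  0.1] gap 0.2
```

A firm 14 N against the stop. I'll back off, rise and look.

```bash
python3 -m creep '[{"tx":0,"ty":0,"tz":-0.04,"turn":0,"fingers":0},{"tx":0,"ty":-0.1,"tz":-0.1,"turn":0,"fingers":0},{"tx":0.15,"ty":-0.3,"tz":-0.15,"turn":0,"fingers":0},{"tx":0.4,"ty":-0.5,"tz":-0.1,"turn":0,"fingers":0},{"tx":0.6,"ty":-0.5,"tz":-0.1,"turn":0,"fingers":0},{"tx":0.8,"ty":-0.5,"tz":-0.1,"turn":0,"fingers":0},{"tx":0.9,"ty":-0.5,"tz":-0.1,"turn":0,"fingers":0},{"tx":0.9,"ty":-0.5,"tz":-0.1,"turn":0,"fingers":0}]' 20
cat > look.py <<'E'
import sys
from h import *
from cell import optics
n=sys.argv[1]; d={}
for k,(r,f) in {"top":((170,290,215,425),3.8),"scene":((190,380,215,400),3.1)}.items():
    c=optics.camera(k);d[k]=c
    cv2.imwrite(f"pics/{k}{n}.png",cv2.resize(c["frame"][r[0]:r[1],r[2]:r[3],::-1],None,fx=f,fy=f,interpolation=cv2.INTER_CUBIC))
pickle.dump(d,open(f"cam{n}.pkl","wb"))
goal([])
E
python3 look.py 6
```

```text
clock: 11.5
eef_pos: [374.7, 110.2, 127.7]
eef_rot: [-1.573, -0.005, -3.072]
wrist_force: [1.3, 0.3, 0.4]
finger_gap: 0.7
clk 11.60 tcp jig [-144.2   79.3] z 127.7 yaw -3.0727 F(jig) [-0.6 -0.3 -0. ] gap 0.2
```

View pics/top6.png

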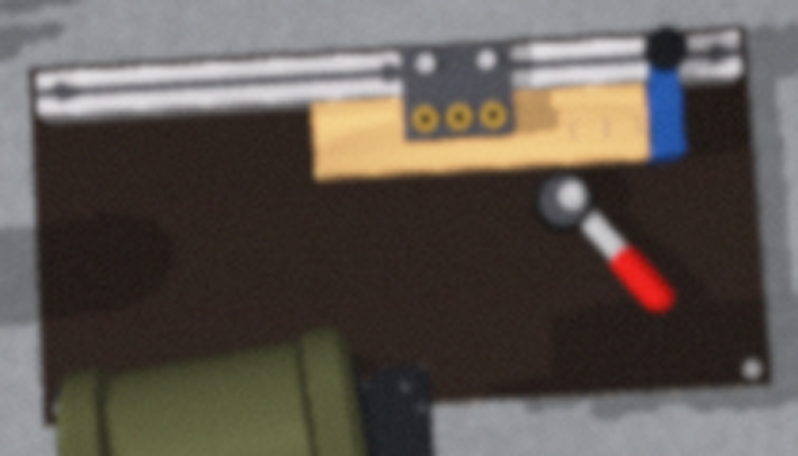

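View pics/scene6.png

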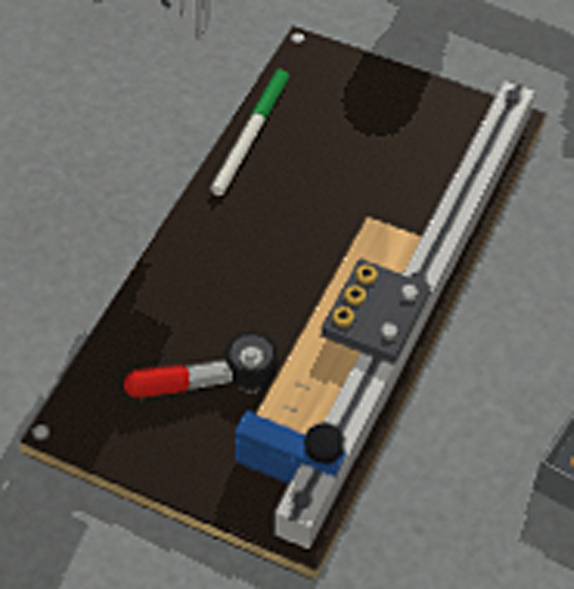

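The bar's front edge runs (315,180)–(650,162), parallel to the fence edge, and its end touches the stop at (650,125). As a cheap safeguard I'll give it one more two-finger press on the fence side to make sure it's flush.

```bash
python3 -m creep '[{"tx":-0.2,"ty":0,"tz":0.13,"turn":0,"fingers":60},{"tx":-0.4,"ty":0,"tz":0.26,"turn":0,"fingers":60},{"tx":-0.55,"ty":0,"tz":0.395,"turn":0,"fingers":60},{"tx":-0.595,"ty":0,"tz":0.395,"turn":0,"fingers":60},{"tx":-0.595,"ty":0.1,"tz":0.395,"turn":0,"fingers":60},{"tx":-0.595,"ty":0.3,"tz":0.395,"turn":0,"fingers":60},{"tx":-0.595,"ty":0.47,"tz":0.395,"turn":0,"fingers":60},{"tx":-0.595,"ty":0.505,"tz":0.395,"turn":0,"fingers":60},{"tx":-0.6,"ty":0.505,"tz":0.395,"turn":0,"fingers":60},{"tx":-0.65,"ty":0.505,"tz":0.395,"turn":0,"fingers":60},{"tx":-0.69,"ty":0.505,"tz":0.395,"turn":0,"fingers":60},{"tx":-0.715,"ty":0.505,"tz":0.395,"turn":0,"fingers":60},{"tx":-0.715,"ty":0.505,"tz":0.395,"turn":0,"fingers":60}]' 20
python3 -c "
from h import goal
goal([(4.4,0,26)],.069-3.14159)"
```

```text
clock: 12.9
eef_pos: [525.6, 41.6, 26.6]
eef_rot: [-1.573, -0.003, -3.073]
wrist_force: [-0.6, -0.3, 0.3]
finger_gap: 59.8
clk 12.90 tcp jig [-0.6  0.5] z 26.6 yaw -3.0726 F(jig) [-0.6 -0.3  0.3] gap 59.8
(4.4, 0, 26) world [530.6  41.5  26. ] tx -0.0249 ty 0.0028 tz 0.0026 turn -0.0000
```

```bash
python3 -m creep '[{"tx":-0.01,"ty":0,"tz":0,"turn":0,"fingers":60},{"tx":-0.02,"ty":0,"tz":0,"turn":0,"fingers":60},{"tx":-0.028,"ty":0,"tz":0,"turn":0,"fingers":60},{"tx":-0.028,"ty":0,"tz":0,"turn":0,"fingers":60}]' 20
python3 -c "
from h import goal
goal([])"
python3 -m creep '[{"tx":-0.005,"ty":0,"tz":0,"turn":0,"fingers":60},{"tx":-0.007,"ty":0,"tz":0,"turn":0,"fingers":60},{"tx":-0.007,"ty":0,"tz":0,"turn":0,"fingers":60}]' 20
python3 -c "
from h import goal
goal([])"
```

```text
clock: 13.3
eef_pos: [530.5, 42.0, 26.5]
eef_rot: [-1.573, -0.005, -3.073]
wrist_force: [-6.2, -0.6, 4.4]
finger_gap: 60.1
clk 13.30 tcp jig [4.3 0.5] z 26.5 yaw -3.0726 F(jig) [-6.2 -0.2  4.4] gap 60.1
clock: 13.6
eef_pos: [530.5, 42.0, 26.5]
eef_rot: [-1.573, -0.008, -3.073]
wrist_force: [-10.7, -1.0, 8.3]
finger_gap: 59.9
clk 13.60 tcp jig [4.4 0.5] z 26.5 yaw -3.0725 F(jig) [-10.7  -0.3   8.3] gap 59.9
```

The bar is flush, with contact at the same x of 4.4. Next I'll work out the lever path.

```bash
python3 -m creep '[{"tx":0.06,"ty":0,"tz":0,"turn":0,"fingers":60},{"tx":0.15,"ty":-0.1,"tz":0,"turn":0,"fingers":40},{"tx":0.2,"ty":-0.3,"tz":0,"turn":0,"fingers":0},{"tx":0.222,"ty":-0.4,"tz":0.2,"turn":0,"fingers":0},{"tx":0.222,"ty":-0.4,"tz":0.4,"turn":0,"fingers":0},{"tx":0.222,"ty":-0.4,"tz":0.6,"turn":0,"fingers":0},{"tx":0.222,"ty":-0.4,"tz":0.8,"turn":0,"fingers":0},{"tx":0.222,"ty":-0.4,"tz":0.862,"turn":0,"fingers":0},{"tx":0.222,"ty":-0.4,"tz":0.862,"turn":0,"fingers":0},{"tx":0.222,"ty":-0.4,"tz":0.862,"turn":0,"fingers":0},{"tx":0.222,"ty":-0.4,"tz":0.862,"turn":0,"fingers":0}]' 20
cat > lev.py <<'E'
import numpy as np
P=np.array([-8.7,-104.5])
def c(deg,press=0,r=65):
    f=np.radians(deg); u=np.array([np.cos(f),np.sin(f)]); t=np.array([np.sin(f),-np.cos(f)])
    h=8*abs(t[0])+12.5*abs(t[1]); return P+r*u-(9+h-press)*t
E
python3 - <<'E'
from lev import *; from h import goal
print(c(-143.5),c(-143.5,-12))
goal([(*c(-143.5,-12),26)],.069-np.pi)
for a in range(-144,-270,-6): print(a,(c(a)).round(1))
E
python3 look.py 7
```

```text
clock: 14.7
eef_pos: [498.8, -131.9, 106.4]
eef_rot: [-1.574, -0.009, -3.071]
wrist_force: [-0.3, -0.8, -0.7]
finger_gap: 0.5
[ -46.78987295 -162.30073506] [ -39.65199951 -171.94701739]
clk 14.70 tcp jig [ -39.3 -170.8] z 106.4 yaw -3.0712 F(jig) [-0.3 -0.8 -0.7] gap 0.5
(np.float64(-39.65199951246293), np.float64(-171.947017390168), 26) world [ 498.5 -133.1   26. ] tx -0.0015 ty 0.4021 tz 0.0068 turn 0.0004
-144 [ -47.3 -162. ]
-150 [ -53.1 -157.6]
-156 [ -58.5 -152.6]
-162 [ -63.3 -146.8]
-168 [ -67.5 -140.4]
-174 [ -71.  -133.4]
-180 [ -73.7 -126. ]
-186 [ -75.7 -119.9]
-192 [ -77.  -113.4]
-198 [ -77.7 -106.6]
-204 [-77.7 -99.7]
-210 [-76.9 -92.6]
-216 [-75.3 -85.6]
-222 [-72.8 -78.6]
-228 [-69.5 -71.8]
-234 [-65.4 -65.3]
-240 [-60.4 -59.3]
-246 [-54.7 -53.8]
-252 [-48.3 -49. ]
-258 [-41.2 -45. ]
-264 [-33.7 -41.8]
clk 14.80 tcp jig [ -39.2 -171. ] z 106.5 yaw -3.0711 F(jig) [ 0.1 -0.3  0.3] gap 0.5
```

View pics/scene7.png

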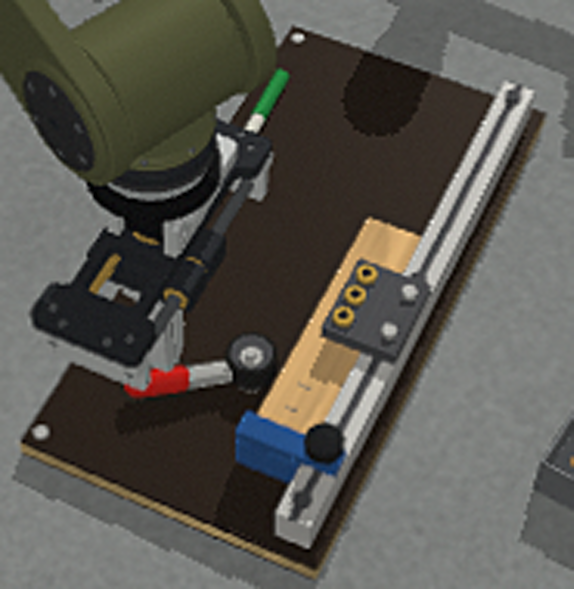

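```bash
python3 -m creep '[{"tx":0,"ty":0.15,"tz":0.005,"turn":0,"fingers":0},{"tx":0,"ty":0.28,"tz":0.01,"turn":0,"fingers":0},{"tx":0,"ty":0.28,"tz":0.01,"turn":0,"fingers":0},{"tx":0,"ty":0.35,"tz":0.01,"turn":0,"fingers":0},{"tx":0,"ty":0.4,"tz":0.01,"turn":0,"fingers":0},{"tx":0,"ty":0.4,"tz":0.01,"turn":0,"fingers":0}]' 20
python3 look.py 8
python3 - <<'E'
from lev import *; from h import goal
goal([(*c(a,3 if i else 0),26) for i,a in enumerate(range(-144,-205,-6))],.069-np.pi)
E
```

```text
clock: 15.4
eef_pos: [497.9, -133.7, 25.7]
eef_rot: [-1.574, -0.01, -3.071]
wrist_force: [-0.3, -0.3, 0.6]
finger_gap: 0.6
clk 15.50 tcp jig [ -39.7 -172.8] z 26.8 yaw -3.0710 F(jig) [-0.   0.3  0.4] gap 0.2
clk 15.50 tcp jig [ -39.7 -172.8] z 26.8 yaw -3.0710 F(jig) [-0.   0.3  0.4] gap 0.2
(np.float64(-47.2880021143944), np.float64(-161.97277662840932), 26) world [ 490.2 -123.7   26. ] tx 0.0379 ty 0.0044 tz -0.0542 turn 0.0005
(np.float64(-54.578992472335784), np.float64(-155.0352540378444), 26) world [ 482.5 -117.3   26. ] tx 0.0743 ty 0.0048 tz -0.0889 turn 0.0005
(np.float64(-59.67190215451596), np.float64(-149.82380013743506), 26) world [ 477.  -112.4   26. ] tx 0.0997 ty 0.0051 tz -0.1150 turn 0.0005
(np.float64(-64.22698174360713), np.float64(-143.94994095615584), 26) world [ 472.1 -106.9   26. ] tx 0.1224 ty 0.0054 tz -0.1444 turn 0.0005
(np.float64(-68.14420171413747), np.float64(-137.46975119012666), 26) world [ 467.7 -100.7   26. ] tx 0.1420 ty 0.0056 tz -0.1769 turn 0.0005
(np.float64(-71.32989475465607), np.float64(-130.45655075246447), 26) world [464.1 -93.9  26. ] tx 0.1578 ty 0.0058 tz -0.2120 turn 0.0005
(np.float64(-73.7), np.float64(-123.00000000000001), 26) world [461.2 -86.6  26. ] tx 0.1696 ty 0.0060 tz -0.2493 turn 0.0005
(np.float64(-75.35795164321947), np.float64(-116.86785052766948), 26) world [459.1 -80.6  26. ] tx 0.1779 ty 0.0062 tz -0.2799 turn 0.0005
(np.float64(-76.41498638125726), np.float64(-110.44123138381792), 26) world [457.6 -74.3  26. ] tx 0.1831 ty 0.0063 tz -0.3121 turn 0.0005
(np.float64(-76.81036537476284), np.float64(-103.77773168741267), 26) world [456.8 -67.7  26. ] tx 0.1850 ty 0.0064 tz -0.3454 turn 0.0005
(np.float64(-76.48900733902214), np.float64(-96.94803653758103), 26) world [456.6 -60.8  26. ] tx 0.1834 ty 0.0065 tz -0.3795 turn 0.0005
```

View pics/scene8.png

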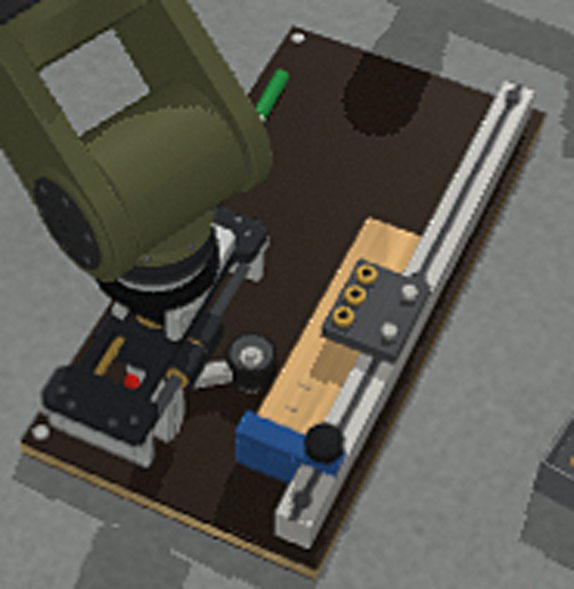

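The finger stands right of the lever, and the red handle can still be seen at (132,380) through the gripper. I'll sweep the first half.

```bash
python3 -m creep '[{"tx":0.02,"ty":0,"tz":-0.03,"turn":0,"fingers":0},{"tx":0.038,"ty":0.003,"tz":-0.054,"turn":0,"fingers":0},{"tx":0.055,"ty":0.005,"tz":-0.072,"turn":0,"fingers":0},{"tx":0.074,"ty":0.005,"tz":-0.089,"turn":0,"fingers":0},{"tx":0.087,"ty":0.005,"tz":-0.102,"turn":0,"fingers":0},{"tx":0.1,"ty":0.005,"tz":-0.115,"turn":0,"fingers":0},{"tx":0.111,"ty":0.005,"tz":-0.13,"turn":0,"fingers":0},{"tx":0.122,"ty":0.005,"tz":-0.144,"turn":0,"fingers":0},{"tx":0.132,"ty":0.005,"tz":-0.16,"turn":0,"fingers":0},{"tx":0.142,"ty":0.005,"tz":-0.177,"turn":0,"fingers":0},{"tx":0.158,"ty":0.006,"tz":-0.212,"turn":0,"fingers":0},{"tx":0.17,"ty":0.006,"tz":-0.249,"turn":0,"fingers":0},{"tx":0.178,"ty":0.006,"tz":-0.28,"turn":0,"fingers":0},{"tx":0.183,"ty":0.006,"tz":-0.312,"turn":0,"fingers":0},{"tx":0.185,"ty":0.006,"tz":-0.345,"turn":0,"fingers":0},{"tx":0.183,"ty":0.006,"tz":-0.38,"turn":0,"fingers":0},{"tx":0.183,"ty":0.006,"tz":-0.38,"turn":0,"fingers":0}]' 20
python3 look.py 9
python3 - <<'E'
from lev import *; from h import goal
goal([(*c(a,3),26) for i,a in enumerate(range(-210,-270,-6))],.069-np.pi)
E
```

```text
clock: 17.2
eef_pos: [456.6, -59.9, 26.0]
eef_rot: [-1.574, -0.008, -3.07]
wrist_force: [0.7, 0.8, 0.3]
finger_gap: 0.5
clk 17.30 tcp jig [-76.5 -96.6] z 26.0 yaw -3.0706 F(jig) [0.1 0.1 0.7] gap 0.6
clk 17.30 tcp jig [-76.5 -96.6] z 26.0 yaw -3.0706 F(jig) [0.1 0.1 0.7] gap 0.6
(np.float64(-75.40431001964126), np.float64(-90.03525403784438), 26) world [457.2 -53.8  26. ] tx -0.0054 ty 0.0002 tz -0.0329 turn 0.0006
(np.float64(-73.52085139747135), np.float64(-83.13364284726298), 26) world [458.6 -46.8  26. ] tx -0.0149 ty 0.0002 tz -0.0674 turn 0.0006
(np.float64(-70.81684528716487), np.float64(-76.3467700164345), 26) world [460.8 -39.9  26. ] tx -0.0284 ty 0.0002 tz -0.1013 turn 0.0006
(np.float64(-67.28623406531247), np.float64(-69.78515466817278), 26) world [463.9 -33.1  26. ] tx -0.0462 ty 0.0001 tz -0.1341 turn 0.0006
(np.float64(-62.94031456960494), np.float64(-63.563476729720456), 26) world [467.8 -26.6  26. ] tx -0.0680 ty 0.0000 tz -0.1651 turn 0.0006
(np.float64(-57.8088111963594), np.float64(-57.79745036914927), 26) world [472.5 -20.5  26. ] tx -0.0937 ty -0.0001 tz -0.1939 turn 0.0006
(np.float64(-51.94033213045175), np.float64(-52.600478123852454), 26) world [478.  -14.9  26. ] tx -0.1231 ty -0.0003 tz -0.2198 turn 0.0006
(np.float64(-45.40216953647026), np.float64(-48.08021320139118), 26) world [484.2  -9.9  26. ] tx -0.1558 ty -0.0005 tz -0.2424 turn 0.0006
(np.float64(-38.279431357351385), np.float64(-44.33516355924615), 26) world [491.1  -5.7  26. ] tx -0.1915 ty -0.0008 tz -0.2610 turn 0.0006
(np.float64(-30.673519955153324), np.float64(-41.4514718393529), 26) world [498.5  -2.3  26. ] tx -0.2295 ty -0.0011 tz -0.2754 turn 0.0006
```

View pics/scene9.png

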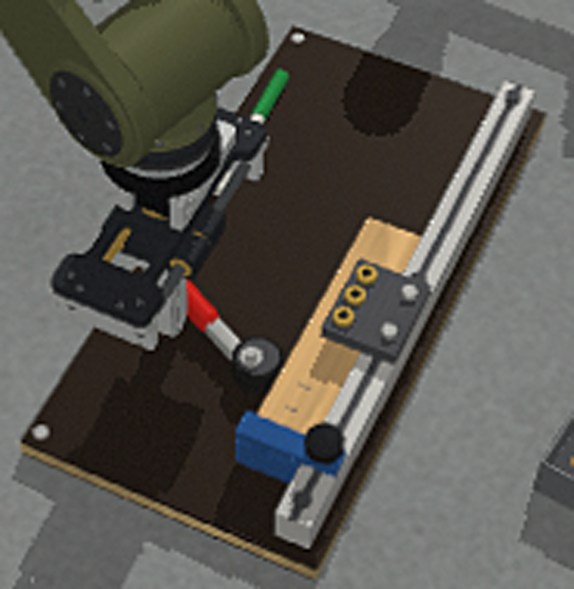

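View pics/top9.png

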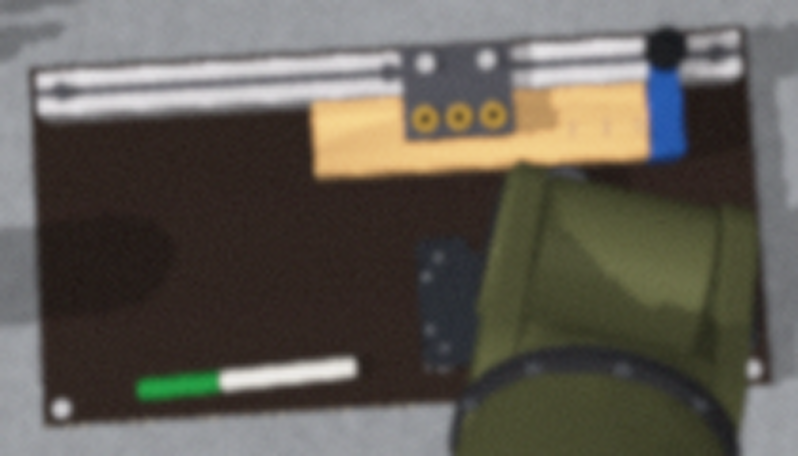

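The lever has swung past straight-front, with the red handle at (203,305), and the bar hasn't moved. I'll push on through the tightening range.

```bash
python3 -m creep '[{"tx":-0.005,"ty":0,"tz":-0.033,"turn":0,"fingers":0},{"tx":-0.015,"ty":0,"tz":-0.067,"turn":0,"fingers":0},{"tx":-0.022,"ty":0,"tz":-0.084,"turn":0,"fingers":0},{"tx":-0.028,"ty":0,"tz":-0.101,"turn":0,"fingers":0},{"tx":-0.037,"ty":0,"tz":-0.118,"turn":0,"fingers":0},{"tx":-0.046,"ty":0,"tz":-0.134,"turn":0,"fingers":0},{"tx":-0.057,"ty":0,"tz":-0.15,"turn":0,"fingers":0},{"tx":-0.068,"ty":0,"tz":-0.165,"turn":0,"fingers":0},{"tx":-0.081,"ty":0,"tz":-0.18,"turn":0,"fingers":0},{"tx":-0.094,"ty":0,"tz":-0.194,"turn":0,"fingers":0},{"tx":-0.094,"ty":0,"tz":-0.194,"turn":0,"fingers":0}]' 20
python3 - <<'E'
from lev import *; from h import goal
goal([(*c(a,4),26) for i,a in enumerate(range(-240,-271,-6))],.069-np.pi)
E
```

```text
clock: 18.4
eef_pos: [472.1, -21.1, 25.9]
eef_rot: [-1.572, -0.01, -3.07]
wrist_force: [-5.0, -11.5, 3.3]
finger_gap: 0.3
clk 18.40 tcp jig [-58.2 -58.4] z 25.9 yaw -3.0702 F(jig) [ -5.8 -11.2   3.3] gap 0.3
(np.float64(-56.942785792574966), np.float64(-57.29745036914927), 26) world [473.4 -19.9  26. ] tx -0.0065 ty -0.0005 tz -0.0054 turn 0.0008
(np.float64(-51.02678667280915), np.float64(-52.19374148077665), 26) world [478.9 -14.4  26. ] tx -0.0361 ty -0.0008 tz -0.0308 turn 0.0008
(np.float64(-44.45111302017511), np.float64(-47.77119620701623), 26) world [485.2  -9.6  26. ] tx -0.0691 ty -0.0011 tz -0.0529 turn 0.0008
(np.float64(-37.30128375661758), np.float64(-44.12725186842839), 26) world [492.1  -5.4  26. ] tx -0.1049 ty -0.0014 tz -0.0710 turn 0.0008
(np.float64(-29.67899805978505), np.float64(-41.34694337608525), 26) world [499.5  -2.1  26. ] tx -0.1430 ty -0.0018 tz -0.0848 turn 0.0008
(np.float64(-21.70000000000001), np.float64(-39.5), 26) world [5.073e+02 3.000e-01 2.600e+01] tx -0.1829 ty -0.0022 tz -0.0940 turn 0.0008
```

```bash
python3 -m creep '[{"tx":-0.015,"ty":0,"tz":-0.008,"turn":0,"fingers":0},{"tx":-0.03,"ty":0,"tz":-0.022,"turn":0,"fingers":0},{"tx":-0.045,"ty":0,"tz":-0.034,"turn":0,"fingers":0},{"tx":-0.06,"ty":0,"tz":-0.044,"turn":0,"fingers":0},{"tx":-0.075,"ty":0,"tz":-0.053,"turn":0,"fingers":0},{"tx":-0.09,"ty":0,"tz":-0.061,"turn":0,"fingers":0},{"tx":-0.105,"ty":0,"tz":-0.068,"turn":0,"fingers":0},{"tx":-0.105,"ty":0,"tz":-0.068,"turn":0,"fingers":0}]' 20
python3 look.py 10
python3 - <<'E'
from lev import *; from h import goal
goal([(*c(a,4),26) for i,a in enumerate(range(-252,-271,-6))],.069-np.pi)
E
```

```text
clock: 19.2
eef_pos: [490.7, -6.0, 25.2]
eef_rot: [-1.572, -0.015, -3.07]
wrist_force: [-6.7, -3.3, 2.5]
finger_gap: 0.6
clk 19.30 tcp jig [-38.5 -44.6] z 25.2 yaw -3.0699 F(jig) [-6.1 -3.1  1.5] gap 0.5
clk 19.30 tcp jig [-38.5 -44.6] z 25.2 yaw -3.0699 F(jig) [-6.1 -3.1  1.5] gap 0.5
(np.float64(-44.45111302017511), np.float64(-47.77119620701623), 26) world [485.2  -9.6  26. ] tx 0.0299 ty -0.0036 tz 0.0160 turn 0.0008
(np.float64(-37.30128375661758), np.float64(-44.12725186842839), 26) world [492.1  -5.4  26. ] tx -0.0059 ty -0.0041 tz -0.0021 turn 0.0008
(np.float64(-29.67899805978505), np.float64(-41.34694337608525), 26) world [499.5  -2.1  26. ] tx -0.0441 ty -0.0046 tz -0.0159 turn 0.0008
(np.float64(-21.70000000000001), np.float64(-39.5), 26) world [5.073e+02 3.000e-01 2.600e+01] tx -0.0840 ty -0.0051 tz -0.0251 turn 0.0008
```

View pics/scene10.png

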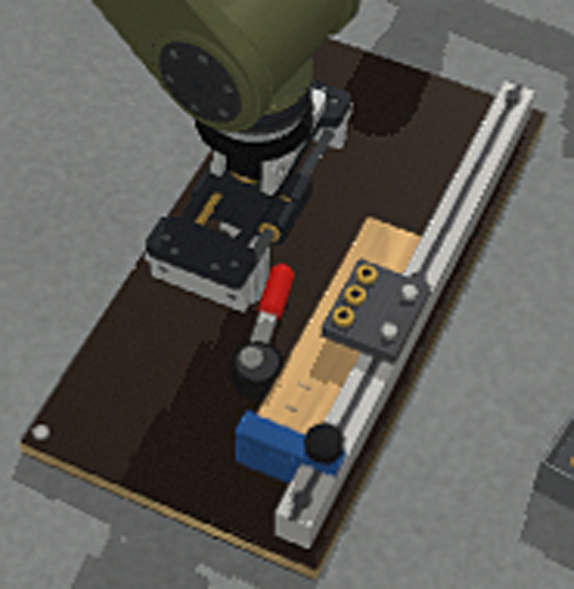

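The lever is nearly along the wood, with the handle at (278,290). I'll push to the stop.

```bash
python3 -m creep '[{"tx":-0.015,"ty":0,"tz":-0.003,"turn":0,"fingers":0},{"tx":-0.025,"ty":0,"tz":-0.006,"turn":0,"fingers":0},{"tx":-0.03,"ty":0,"tz":-0.008,"turn":0,"fingers":0},{"tx":-0.03,"ty":0,"tz":-0.008,"turn":0,"fingers":0}]' 20
python3 -c "
from h import goal
goal([])"
python3 -m creep '[{"tx":-0.008,"ty":0,"tz":0,"turn":0,"fingers":0},{"tx":-0.016,"ty":0,"tz":0,"turn":0,"fingers":0},{"tx":-0.016,"ty":0,"tz":0,"turn":0,"fingers":0}]' 20
python3 -c "
from h import goal
goal([])"
```

```text
clock: 19.7
eef_pos: [493.6, -4.7, 24.6]
eef_rot: [-1.571, -0.022, -3.069]
wrist_force: [-23.6, -12.6, 16.0]
finger_gap: 0.4
clk 19.70 tcp jig [-35.8 -43.5] z 24.6 yaw -3.0693 F(jig) [-24.4 -11.   16. ] gap 0.4
clock: 20.0
eef_pos: [493.4, -4.7, 24.0]
eef_rot: [-1.571, -0.031, -3.069]
wrist_force: [-24.3, -8.1, 18.2]
finger_gap: 0.9
clk 20.00 tcp jig [-35.9 -43.5] z 24.0 yaw -3.0687 F(jig) [-24.8  -6.4  18.2] gap 0.9
```

It's at the hard stop: 25 N with no further motion, and the position matches the 2.3 rad prediction. I'll withdraw and look.

```bash
python3 -m creep '[{"tx":0.04,"ty":0,"tz":0,"turn":0,"fingers":0},{"tx":0.1,"ty":0,"tz":0,"turn":0,"fingers":0},{"tx":0.12,"ty":-0.2,"tz":0,"turn":0,"fingers":0},{"tx":0.12,"ty":-0.4,"tz":0,"turn":0,"fingers":0},{"tx":0.3,"ty":-0.55,"tz":0.1,"turn":0,"fingers":0},{"tx":0.5,"ty":-0.6,"tz":0.2,"turn":0,"fingers":0},{"tx":0.7,"ty":-0.6,"tz":0.3,"turn":0,"fingers":0},{"tx":0.7,"ty":-0.6,"tz":0.3,"turn":0,"fingers":0},{"tx":0.7,"ty":-0.6,"tz":0.3,"turn":0,"fingers":0}]' 20
python3 look.py 11
```

```text
clock: 20.9
eef_pos: [362.1, -74.5, 148.7]
eef_rot: [-1.571, -0.03, -3.07]
wrist_force: [0.5, -0.3, -0.0]
finger_gap: 0.6
clk 21.00 tcp jig [-171.1 -103.7] z 148.3 yaw -3.0683 F(jig) [-0.6  0.2  0.4] gap 0.4
```

View pics/scene11.png

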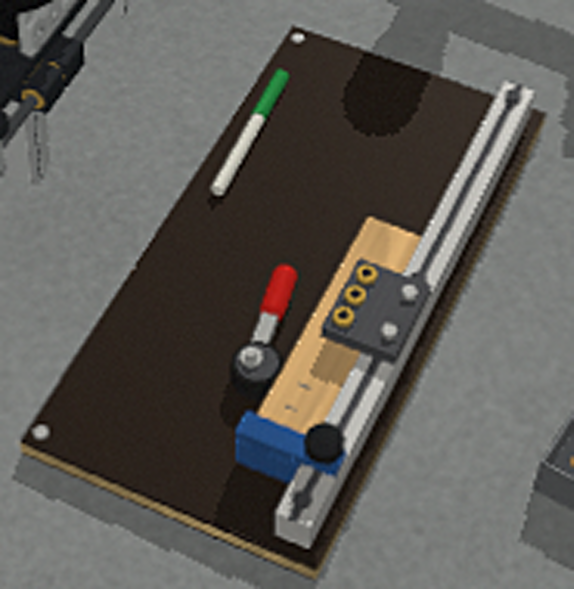

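View pics/top11.png

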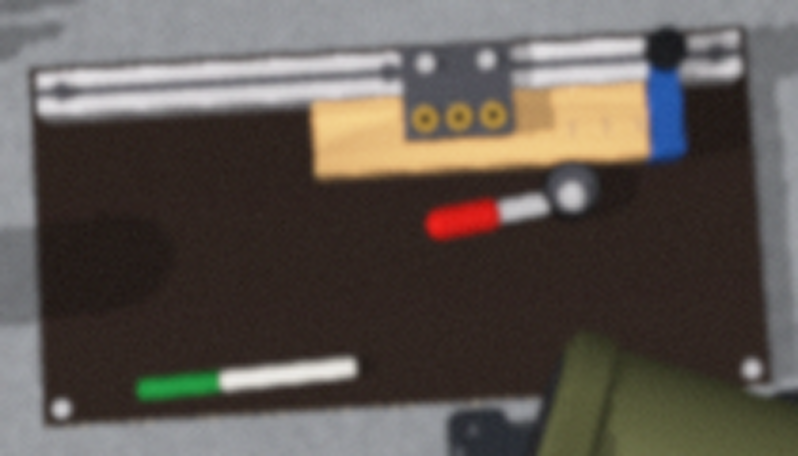

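The cam bears on the wood at (573,185), the lever points left with its handle tip at (430,228), the bar is flush, and the marker is where it was. A last numeric check before handing in.

```bash
python3 - <<'E'
from h import *
np.set_printoptions(precision=1,suppress=True)
d=pickle.load(open("cam11.pkl","rb"));T,S=d["top"],d["scene"]; d0=pickle.load(open("cam0.pkl","rb"))
o=np.load("jig.npy");c,n=np.cos(o[2]),np.sin(o[2]);J=lambda p:(np.asarray(p)[:,:2]-o[:2])@np.array([[c,-n],[n,c]])
print("bar front L,R, back L",J(plane(T,tp([(315,180),(650,161),(311,102)]),38)))
g=J(plane(T,tp([(430,226),(497,213)]),32));b=J(plane(T,tp([(571,195)]),47))[0];print(g,b,[np.degrees(np.arctan2(*(x-b)[::-1])) for x in g])
for k in d:
    a=cv2.absdiff(d[k]["frame"],d0[k]["frame"]).max(2)>50
    nn,_,st,_=cv2.connectedComponentsWithStats(a.astype(np.uint8)); print(k,[s[:5].tolist() for s in st[1:] if s[4]>25])
E
```

```text
bar front L,R, back L [[  12.    47.6]
 [  11.7 -153.2]
 [  59.3   47.5]]
[[-19.  -19.6]
 [-13.5 -60.3]] [  -7.1 -103.8] [np.float64(98.06745011339025), np.float64(98.38417149966408)]
top [[252, 191, 135, 46, 2960], [368, 225, 25, 28, 256], [333, 271, 109, 109, 8515], [365, 311, 10, 5, 38], [261, 363, 76, 70, 3158], [420, 382, 220, 98, 11934], [586, 387, 8, 10, 35], [346, 392, 57, 35, 860], [197, 419, 91, 61, 3741], [284, 442, 18, 17, 128], [300, 454, 19, 19, 125], [310, 460, 35, 20, 290], [417, 466, 7, 14, 84]]
scene [[0, 0, 133, 195, 8075], [144, 0, 24, 42, 687], [172, 0, 86, 240, 6252], [56, 112, 12, 12, 29], [53, 112, 21, 28, 197], [147, 148, 51, 39, 1049], [61, 166, 29, 26, 380], [0, 190, 13, 56, 393], [297, 225, 56, 105, 2115], [0, 269, 28, 68, 1016], [292, 304, 13, 8, 32], [255, 306, 35, 12, 271]]
```

```bash
python3 -c "
from cell import manip
print(manip.sign_off())"
```

```text
the job is handed in; nothing more can be done
None
```

The upright is clamped in the jig, and the job was handed in at about 21 s with the arm clear of everything.

- **Pushing:** I pushed it flush to the fence with two open fingertips (about 15 N). With the fingers closed, I then pushed its end up against the blue stop (about 14 N). A second press on the fence side (about 11 N) ended at the same position, so it had stayed flush.
- **Clamping:** I pushed the red lever round until it stopped moving at about 25 N.

**Last checks after letting go:**
- **Lever:** it lies at 98° in the jig frame, which matches the 2.3 rad stop.
- **Upright:** its front edge is parallel to the fence within about 0.3 mm, and its right end is at jig y = −153 mm, at the stop's measured face.
- **Everything else:** comparing pictures from before and after, only the upright, the lever, and the arm and its shadow had changed. The marker, the drill and the other items I could see looked undisturbed.

**One disagreement:** my camera-fitted jig frame put the fence about 3 mm short of its nominal position (57 instead of 60 mm). I therefore judged the seating by contact force instead.

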